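# Index and lock the filling carousel

## Robot

A 7-joint arm with a two-finger parallel gripper is mounted at the origin on the work surface. World frame = base frame: x ahead of the robot, y to its left, z up, the work surface at z = 0. Lengths are in m, angles in rad, forces in N, time in s.
With the tool pointing down it reaches from about 0.425 to 0.875 m from the base axis. Payload 8.4 kg.
Tool frame: the origin (TCP) lies midway between the tips of the shut fingers; the grasp point (between the pads) lies 19 mm behind it; z points along the fingers, y is the line along which they close (so a half turn about z gives the same grasp; the last joint's range is limited). The gripper opens to 87 mm and grips with 3 to 60 N. Pads are 19 mm wide; open, the fingers measure 117 mm over their backs; the gripper's body (75 mm by 190 mm) begins 51 mm behind the grasp point.
Start: joints at [1.083, 0.333, 0.04, 1.465, -0.013, 1.343, -0.059], TCP at [0.246, -0.601, 0.196] pointing down, gripper open.
Joint ranges: [-2.58, 2.58], [-0.38, 2.09], [-1.3, 1.39], [0.25, 2.4], [-1.5, 4.64], [0.08, 2.09], [-2.65, 2.65]. Speed limits (rad/s): [2.22, 2.22, 2.79, 2.79, 3.14, 3.14, 3.14].

## Interface

Orientations are given as a unit quaternion [x, y, z, w].
In Python, from rig import r gives the robot as it stands.
- The arm moves only by the tool send_rows, never from a script. Its argument "plan" is a list of rows, each a list of 3 entries, a list of its own where there are three numbers: the shift along the world's x, y, z in mm, then the turn about the world's z in degrees, then the finger opening in mm, from 0 to 87. In form: [[[tx, ty, tz], roll, fingers], ...]. A call has 1 to 5 rows; each row is the pose to reach, as a shift and turn from the pose commanded when the call began; what a row does not reach only later rows make up. A row lasts 1/10 s, in which the tool goes at most 50 mm and 8.59 degrees, less where a joint would pass 70% of its speed; a pose out of reach is approached as far as the arm can. A call with a gripper value outside its range is refused whole. The fingers move at their own pace and stop on an object; "squeeze" is the grip in N (left out, the last holds). Time passes only in rows, so rows that repeat a pose let the fingers close. It gives the time, the measured TCP pose, the force, the opening and the grip force at its end, in the units of the state.
- r.sense(): the state, without advancing time (a new reading comes with each control period).
- r.capture(name): name is "side" or "top" or "wrist"; returns a dict with "image" (480x640x3 uint8, blue, green, red), "depth" (480x640 float32, m along the optical axis (not along the pixel's ray), 0 where there is no reading), "fx", "fy", "cx", "cy" (pixels), "camera_from_world" (4x4, takes a point from world to camera coordinates); the wrist camera has in their place "T_tool_cam" (4x4, takes a point from camera to tool coordinates, whose origin is the TCP and whose axes are the flange's). Camera axes: x right, y up, looking along -z (the intrinsics and any distortion apply to the point x, -y, -z); pixel columns grow to the right and rows downward; lengths in m; the calibration is good to about 2 mm. A picture is of the moment at which its call begins: read the wrist's pose just before it.
- r.finish_job(): hands the job in; it is judged then, once.
The state is a dict: "clock": time; "qpos": joint angles; "qvel": joint speeds; "effort": joint torques, N m; "ee_pos": TCP position; "tcp_rot": TCP orientation; "contact_force": force on the tool from outside, world axes, zero at the start; "moment": the same for the moment, N m; "width": finger opening in m; "gripper_force": force on a finger pad.
Only numpy, scipy, OpenCV 4.12 (cv2) and the standard library are available. Lean on these libraries where they do the work, as an engineer would, in place of code of your own. Each camera call takes 0.05 s, during which the arm holds its last target. There are 200 camera calls.

## Task

First turn the vessel carousel by its central handle until its one open vessel clicks into place under the filling spout, and let go of the handle. Then take the T-key from its rack, put its square tip fully into the lock screw beside the carousel, turn it clockwise to the stop to lock the carousel, and leave the key standing in the screw. Do not move or knock over the bottles, pots and other things standing around.

Things in the scene. Friction and masses are not known exactly. Their poses are not given: they have to be found in the camera images.
- carousel (a joint): The turntable, an aluminium disc 248 mm wide, top 42 mm above the bench; vertical hinge, rad, grows anticlockwise seen from above, 0 = open vessel under the spout; starts 0.5 to 2.4. Friction 0.04 N m. A spring detent every 60 deg (1.047 rad) needs about 0.2 N m to enter or leave and draws in from 0.04 rad either side; the other five bring closed vessels under the spout.
- base: The carousel's grey fixed base, 200 mm wide, with spout, detent housing (154 mm from the axis, 46 mm high, left side) and lock block; origin on the turning axis at bench height, x towards the spout.
- handle (a point): Centre of the carousel's white handle bar, on the turning axis, 148 mm above the bench. Bar 70 long x 14 wide x 26 high mm (136 to 162 mm above the bench) on a 20 mm thick post, above all the vessels. x = along the bar, which points at the open vessel; z up; turns with the disc.
- open_vessel (a point): Centre of the mouth of the open vessel (44 mm wide, 36 mm bore, no cap), 94 mm above the bench, 88 mm from the turning axis. It is one of six steel vessels bolted to the disc 60 deg apart; the other five are closed by caps 49 mm wide with a small nub, tops 105 mm above the bench.
- spout (a point): Outlet of the fixed white gooseneck spout, on the carousel's far side, 112 mm above the bench, 88 mm from the turning axis. The gooseneck (12 mm thick) rises from a foot 178 mm from the axis; its top is 151 mm above the bench. x = outwards from the axis.
- lock (a joint): The captive lock screw, vertical axis, rad: 0 = unlocked, grows clockwise seen from above, firm stop at 1.05 = locked; starts at 0 to 0.15. Friction 0.1 N m; stays where it is left. It drives a bolt into the disc's edge from below, which enters only when the carousel is in a detent; otherwise the screw is blocked part-way.
- recess (a point): Middle of the mouth of the lock screw's square recess, on its axis, 46 mm above the bench, 166 mm from the carousel's axis on the robot's right. Recess 12 x 12 mm, 20 mm deep, 2 mm chamfer, in a square steel head 28 mm wide sunk in a grey block 56 x 56 x 50 mm. x, y = along the recess's sides, turning with the screw; z up.
- key: Steel T-key, 130 g, loose, upright in its rack with its tip 15 mm above the bench; lifts straight out. Origin: middle of the tip's end face; z up the shank. Shank 10 x 10 mm square, z = 0 to 92 mm, its sides along x and y; crossbar 70 (x) x 14 (y) x 18 mm, z = 91 to 109 mm. In the recess it has about 0.2 rad of play each way before it turns the screw.
- key_grip (a point): Middle of the key's crossbar, 100 mm above the tip; x = along the bar.
- key_rack: White plastic block 60 (x) x 100 (y) x 45 mm with three holes 30 mm deep in a row along y; the key stands in the middle one (square, 11.5 mm). Fixed; stands left or right of the carousel. Origin: middle of its underside.
- empty_rack: Similar white block, with three empty round holes and no key, on the other side. Fixed; not needed.
- wash_a: Wash bottle with red cap, 68 mm wide, 148 mm tall, loose bystander; origin under its centre.
- wash_b: A second such wash bottle, loose bystander.
- pot_a: Open steel pressure pot, 52 mm wide, 85 mm tall, loose bystander on the left.
- pot_b: A second such pot, loose bystander on the right.
- pot_cap: Steel pot cap lying on the bench, 56 mm wide, 36 mm tall, loose bystander.
- beaker: Glass beaker, 66 mm wide, 80 mm tall, loose bystander.
- amber: Amber glass bottle, 60 mm wide, 130 mm tall, loose bystander.
Mind the look-alikes: they are no part of the job. There is more than one size of the key; the one meant has the size given above.

How it is judged:
On the way, in this order (a step that is already met when the one before it is completed fails the run):
1. the open vessel stands under the spout, in the detent, and nothing touches the carousel, with the lock still open (horizontal distance between open_vessel and spout below 0.004 m and value of joint lock below 0.3 rad and contact force between the fingers and anything else below 0.1 N), for 0.2 s.
2. the key's tip is in the lock screw's recess (horizontal distance between key and recess below 0.004 m and z of key in the frame of recess below -0.014 m and angle between key's own z axis and vertical below 0.2 rad), for 0.1 s.
3. the lock screw is turned to the stop with the key in it (value of joint lock above 0.95 rad and z of key in the frame of recess below -0.012 m and horizontal distance between key and recess below 0.005 m), for 0.1 s.
At the end, for the whole second after the job is handed in: The open vessel is within 4 mm (horizontally) of the spout's axis; the lock screw is turned at least 0.95 rad of its 1.05; the key stands released and at rest in the recess, its tip at least 14 mm below the mouth, within 5 mm of its axis and leaning less than 0.25 rad (horizontal distance between open_vessel and spout below 0.004 m and value of joint lock above 0.95 rad and horizontal distance between key and recess below 0.005 m and z of key in the frame of recess below -0.014 m and angle between key's own z axis and vertical below 0.25 rad and linear speed of key below 0.02 m/s); the robot touches nothing.
It fails at once if a bystander is moved more than 30 mm or knocked over (distance of any of wash_a, wash_b, pot_a, pot_b, pot_cap, beaker, amber from where it was at the start of the episode above 0.03 m or angle between any of wash_a, wash_b, pot_a, pot_b, beaker, amber's own z axis and vertical above 0.5 rad).
It also fails if it takes over 72 s, if anything falls off the work surface, if the arm or the gripper's body presses on something with over 40 N, if the wrist force passes 120 N, or if a joint passes its speed limit or range.

## Working session

There is one attempt and no reset: what is moved stays moved. The work goes in short steps, Python scripts to look and compute and a tool call to move; the robot and the scene stay as the last step left them, time stands still between calls to the robot, and variables do not carry over. Pictures are saved under pics/ and viewed, at most 10 in all, crops included, and the job is handed in when it is done.

Besides the shell and the picture viewer there is one more tool, called after "Emit:" as name(argument=value, ...), one argument or row to a line, values as JSON. send_rows: Moves the arm, as the interface text tells. Its arguments: {"type":"object","properties":{"plan":{"type":"array","items":{"type":"array"}},"squeeze":{"type":"number"}},"required":["plan"]}

```bash
mkdir -p pics; ls
python3 - <<'E'
from rig import r
import cv2,numpy as np
s=r.sense(); print({k:np.round(s[k],3).tolist() for k in s})
for n in ("top","side"):
    c=r.capture(n); np.savez(f"{n}0.npz",**c); cv2.imwrite(f"pics/{n}0.png",c["image"])
    print(n,c["fx"],c["fy"],c["cx"],c["cy"],[k for k in c],np.round(c["camera_from_world"],3).tolist())
E
```

```text
pics
{'clock': 0.0, 'qpos': [1.083, 0.334, 0.04, 1.466, -0.013, 1.343, -0.059], 'qvel': [-0.0, 0.001, 0.0, -0.001, 0.001, 0.001, -0.0], 'effort': [-0.0, -65.635, 1.335, -40.381, -0.06, 0.045, 0.0], 'ee_pos': [0.246, -0.601, 0.195], 'tcp_rot': [0.981, 0.193, -0.0, -0.001], 'contact_force': [-1.205, -0.205, 0.588], 'moment': [0.04, 0.025, -0.009], 'gripper_force': 0.0, 'width': 0.087}
top 474.438450624657 474.438450624657 310.10762383402727 231.25952830669192 ['image', 'depth', 'fx', 'fy', 'cx', 'cy', 'camera_from_world'] [[0.049, -0.999, -0.006, 0.047], [0.97, 0.047, 0.239, -0.575], [-0.238, -0.018, 0.971, -1.042], [0.0, 0.0, 0.0, 1.0]]
side 520.0545803985909 520.0545803985909 315.1888150783786 244.67938942235017 ['image', 'depth', 'fx', 'fy', 'cx', 'cy', 'camera_from_world'] [[-0.893, -0.449, 0.014, 0.504], [0.319, -0.612, 0.724, -0.212], [-0.317, 0.651, 0.69, -1.074], [0.0, 0.0, 0.0, 1.0]]
```

View pics/top0.png

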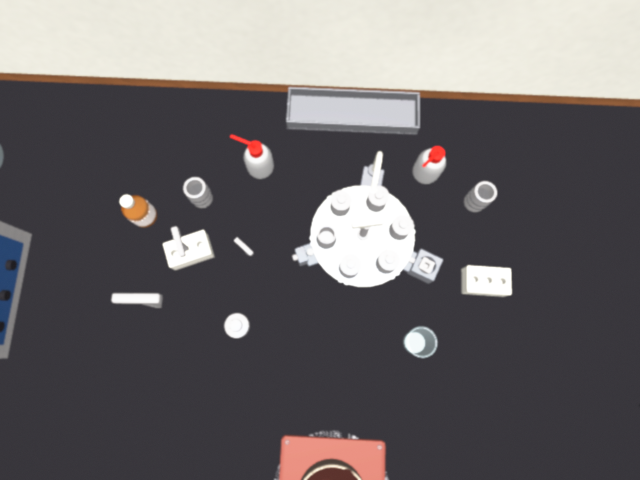

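View pics/side0.png

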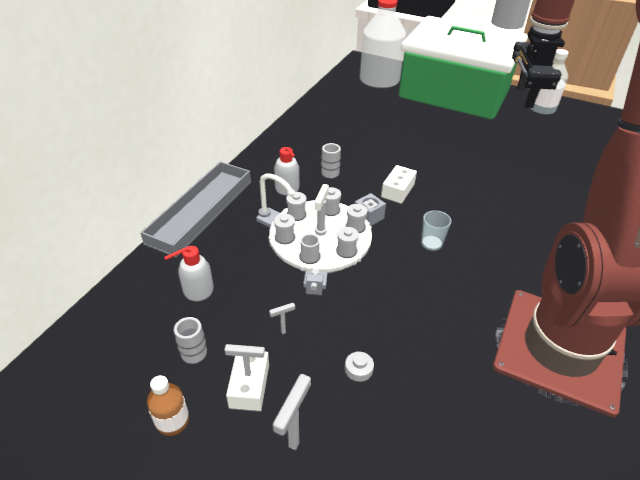

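The top view shows the carousel at (362,237), with its open vessel at (327,237), the spout at (376,170) and the lock block at (426,265). There are three key look-alikes: one in the rack at (178,240), a small one at (243,247) and a large one at (137,299). The one in the rack should be the right one, so I'll measure it and confirm in a crop.

```bash
cat > h.py <<'E'
import numpy as np,cv2
def cloud(c,T=None):
    """world xyz image (480x640x3); T = world_from_camera"""
    if T is None: T=np.linalg.inv(c["camera_from_world"])
    d=c["depth"].astype(float); v,u=np.mgrid[:480,:640]
    p=np.stack([(u-c["cx"])/c["fx"]*d,-(v-c["cy"])/c["fy"]*d,-d],-1)
    w=p@T[:3,:3].T+T[:3,3]; w[d==0]=np.nan
    return w
def proj(c,P,M=None):
    M=c["camera_from_world"] if M is None else M
    p=np.atleast_2d(P)@M[:3,:3].T+M[:3,3]
    return np.stack([c["cx"]+c["fx"]*p[:,0]/-p[:,2],c["cy"]-c["fy"]*p[:,1]/-p[:,2]],-1)
def circ(p):
    A=np.c_[2*p,np.ones(len(p))]; s=np.linalg.lstsq(A,(p**2).sum(1),rcond=None)[0]
    return s[:2],np.sqrt(s[2]+s[:2]@s[:2])
def rect(p):
    r=cv2.minAreaRect((p[:,:2]*1000).astype(np.float32)); return np.round(r[0],1),np.round(r[1],1),round(r[2],1)
E
python3 - <<'E'
from h import *
out=[]
for n in("top","side"):
    c=np.load(n+"0.npz"); W=cloud(c); z=W[...,2]
    print(n,"bench",np.nanmedian(z[300:320,260:300]))
    # carousel disc: enclosing circle of z 36-47 near
    ctr=np.nanmean(W[232:242,355:362].reshape(-1,3),0)[:2] if n=="top" else cc
    m=(abs(z-.042)<.005)&(np.hypot(W[...,0]-ctr[0],W[...,1]-ctr[1])<.15)
    k,l,st,ce=cv2.connectedComponentsWithStats(m.astype(np.uint8)); m=l==1+st[1:,4].argmax()
    P=W[m]; cc,rad=cv2.minEnclosingCircle((P[:,:2]*1000).astype(np.float32)); print("disc",cc,rad); cc=np.array(cc)/1000
    for nm,px,zr,R in [("handle",None,(.150,.175),.06),("block",cc+[0,-.166],(.04,.056),.06)]:
        q=cc if px is None else px
        m=(z>zr[0])&(z<zr[1])&(np.hypot(W[...,0]-q[0],W[...,1]-q[1])<R); print(nm,m.sum(),rect(W[m]) if m.sum()>4 else "")
    m=(z>.09)&(z<.125)&(np.hypot(W[...,0]-cc[0],W[...,1]-cc[1])<.125)
    k,l,st,ce=cv2.connectedComponentsWithStats(m.astype(np.uint8))
    for i in range(1,k):
        if st[i,4]>15: w=W[l==i]; print(" vess",np.round(ce[i]),st[i,4],np.round(np.median(w,0)*1000))
    B=z>.015
    B&=(W[...,0]>.3)&(W[...,1]<.6)&(W[...,1]>-.45)&(W[...,0]<.95)
    k,l,st,ce=cv2.connectedComponentsWithStats(B.astype(np.uint8))
    for i in range(1,k):
        if st[i,4]>20: w=W[l==i]; print(" obj",np.round(ce[i]),st[i,4],np.round(np.median(w,0)*1000),"zmax",round(np.percentile(w[:,2],97)*1000),rect(w[w[:,2]>np.percentile(w[:,2],97)-.012]))
    big=lambda im,x,y,w,h,f:cv2.resize(im[y:y+h,x:x+w],None,fx=f,fy=f,interpolation=cv2.INTER_CUBIC)
    cv2.imwrite(f"pics/{n}_key.png",big(c["image"],100,190,180,135,4) if n=="top" else big(c["image"],130,280,200,150,4))
    if n=="top": cv2.imwrite("pics/top_car.png",big(c["image"],285,140,170,150,4))
E
```

```text
top bench 0.0009158900326435848
disc (566.79345703125, -33.106422424316406) 142.9724578857422
handle 240 (array([576.2, -50.6]), array([15.1, 70. ]), 8.7)
block 481 (array([ 540.7, -182.9]), array([101.5,  60.8]), 42.1)
 vess [379. 197.] 299 [655. -81.  97.]
 vess [341. 200.] 336 [642.   6.  97.]
 vess [402. 225.] 324 [ 589. -135.   97.]
 vess [327. 234.] 105 [563.  35.  94.]
 vess [364. 231.] 31 [569. -48. 110.]
 vess [389. 260.] 367 [ 508. -106.   97.]
 vess [350. 264.] 363 [493. -20.  97.]
 obj [355. 123.] 974 [865. -27.  34.] zmax 43 (array([904.5, -19.3]), array([ 87.4, 338.9]), 0.1)
 obj [257. 158.] 883 [739. 208.  91.] zmax 145 (array([761.2, 240.2]), array([54.5,  7.1]), 73.8)
 obj [430. 165.] 864 [ 743. -202.   87.] zmax 144 (array([ 736.7, -191.8]), array([ 6. , 56.8]), 47.7)
 obj [366. 237.] 9446 [564. -58.  45.] zmax 149 (array([647.3, -73.9]), array([ 64.3, 192.7]), 71.7)
 obj [198. 192.] 588 [659. 351.  61.] zmax 88 (array([661.4, 352.4]), array([50.5, 50.8]), 64.5)
 obj [481. 196.] 631 [ 681. -331.   61.] zmax 87 (array([ 683.2, -332.8]), array([50.5, 50.7]), 88.3)
 ob
[... 1590 characters left out ...]
), 88.5)
 obj [435. 227.] 829 [ 330. -167.   58.] zmax 80 (array([ 331.2, -182.1]), array([61.7, 72.7]), 18.0)
 obj [282. 312.] 257 [524. 229.  76.] zmax 83 (array([524.9, 227.2]), array([51.5, 11.7]), 50.4)
 obj [190. 337.] 1051 [654. 360.  61.] zmax 85 (array([659.3, 355.3]), array([51.1, 51.3]), 53.9)
 obj [247. 374.] 2131 [515. 375.  44.] zmax 124 (array([520.6, 366.9]), array([70.2, 16.8]), 21.2)
 obj [359. 364.] 576 [346. 243.  23.] zmax 37 (array([346.4, 236.5]), array([37.9, 37.9]), 71.8)
 obj [167. 405.] 1682 [593. 503.  84.] zmax 130 (array([606.6, 492.5]), array([27.1, 28.6]), 72.9)
 obj [292. 410.] 1226 [385. 438. 153.] zmax 157 (array([389.2, 432.2]), array([ 21.5, 100.9]), 2.5)
```

View pics/top_car.png

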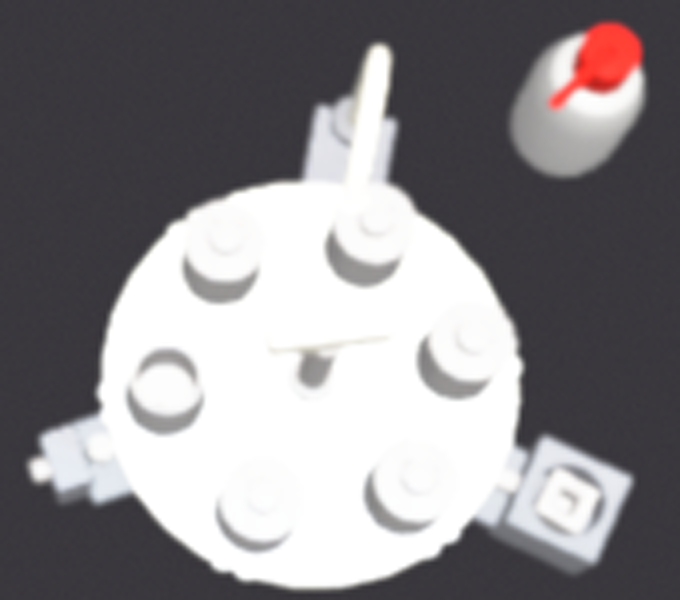

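View pics/side_key.png

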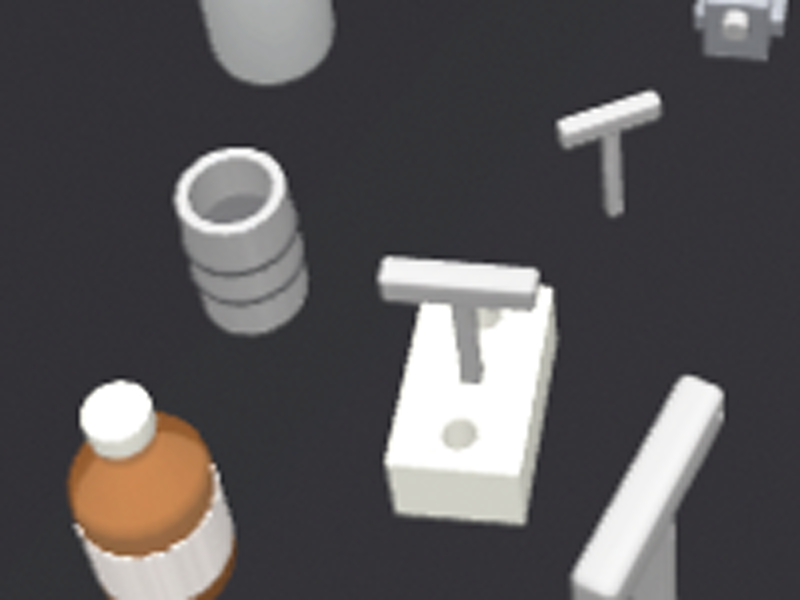

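The crop confirms it. The rack key at top pixel (178,240) has a 70x15 mm bar with its top at about 125 mm, which matches the size given. The one at (243,247) is 51 mm long and the one at (137,299) is 100 mm, so both are look-alikes. Next I'll measure the spout direction, the recess and the handle.

Run:
```python
from h import *
C=np.array([.575,-.050])
for n in("top","side"):
    c=np.load(n+"0.npz"); W=cloud(c); z=W[...,2]; d=W[...,:2]-C; R=np.hypot(*np.moveaxis(d,-1,0)); A=np.degrees(np.arctan2(d[...,1],d[...,0]))
    m=(z>.118)&(z<.16)&(R>.06)&(R<.19)&(abs(A)<40); P=W[m]; print(n,"neck",m.sum(),rect(P),"med",np.round(np.median(P,0)*1000))
    for lo,hi in((.07,.1),(.1,.13),(.13,.16),(.16,.19)):
        k=m&(R>lo)&(R<hi); print("  ",lo,k.sum(),np.round(np.median(A[k]),1) if k.any() else "", np.round(np.percentile(z[k],90),3) if k.any() else "")
    q=C+.166*np.array([np.cos(np.radians(-111)),np.sin(np.radians(-111))])
    m=(z>.042)&(z<.058)&(R>.135)&(R<.21)&(A<-80)&(A>-140); print("block",m.sum(),rect(W[m]))
    m=(z>.036)&(z<.058)&(R>.125)&(R<.21)&(A>80)&(A<140); print("detent",m.sum(),rect(W[m]),np.median(A[m]))
    m=(z<.036)&(z>.006)&(R>.15)&(R<.21)&(abs(A)<40); print("foot",m.sum(),rect(W[m]),np.median(A[m]))
    v,u=np.where((abs(z-.094)<.006)&(R>.06)&(R<.115)&(abs(A-98)<18)); P=W[v,u]; print("open",circ(P[:,:2]*1000))
    print(proj(c,[[C[0]+.166*np.cos(a),C[1]+.166*np.sin(a),.046] for a in np.radians([-105,-111])]))
```

```text
top neck 228 (array([705.1, -70. ]), array([14.2, 98.4]), 82.2) med [694. -69. 145.]
   0.07 58 -9.0 0.14
   0.1 79 -8.7 0.151
   0.13 60 -8.9 0.151
   0.16 31 -8.6 0.145
block 489 (array([ 509.5, -202.4]), array([56.5, 57.7]), 65.8)
detent 208 (array([519.4,  89.7]), array([46.4, 37.6]), 82.0) 111.03183969305849
foot 219 (array([746.1, -50.3]), array([212.9,  46.7]), 83.8) -6.529934439409823
open (array([561.14839828,  35.93101568]), np.float64(19.83877665818339))
[[429.8715813  255.75932379]
 [427.65716512 262.54870025]]
side neck 207 (array([704.9, -68.3]), array([15.5, 99.1]), 81.4) med [695. -66. 141.]
   0.07 56 -7.0 0.14
   0.1 65 -7.1 0.149
   0.13 51 -7.3 0.15
   0.16 35 -7.3 0.141
block 302 (array([ 509.2, -202.4]), array([61.1, 61.7]), 65.1)
detent 226 (array([515.5,  82. ]), array([109.,  63.]), 24.0) 111.10947295211999
foot 225 (array([743.3, -75.7]), array([55.6, 40.9]), 81.7) -7.137778711281666
open (array([559.76451225,  37.64762716]), np.float64(19.461049909771727))
[[362.9710088  198.61551035]
 [368.07892447 201.6394261 ]]
```

Emit:
send_rows(
  plan=[
    [[22,37,3],5,87],
    [[44,74,6],10,87],
    [[66,111,9],15,87],
    [[88,148,12],20,87],
    [[110,185,15],25,87],
  ],
  squeeze=30,
)

```text
clock: 0.6
ee_pos: [0.3568, -0.4147, 0.2105]
tcp_rot: [0.915, 0.403, -0.0, -0.0]
contact_force: [0.4, 0.2, -0.1]
width: 0.0869
gripper_force: 0.0
```

Emit:
send_rows(
  plan=[
    [[22,37,3],5,87],
    [[44,74,6],10,87],
    [[66,111,9],15,87],
    [[88,148,12],20,87],
    [[110,185,15],25,87],
  ],
)

```text
clock: 1.1
ee_pos: [0.4668, -0.2298, 0.2257]
tcp_rot: [0.807, 0.591, -0.0, -0.0]
contact_force: [-0.3, 0.2, -0.9]
width: 0.087
gripper_force: 0.0
```

Emit:
send_rows(
  plan=[
    [[22,37,0],5,87],
    [[44,74,0],10,87],
    [[66,111,0],16,87],
    [[88,148,0],22,87],
    [[109,181,0],27,87],
  ],
)

```text
clock: 1.6
ee_pos: [0.5759, -0.0484, 0.2256]
tcp_rot: [0.646, 0.764, -0.0, -0.0]
contact_force: [0.8, -0.4, 0.7]
width: 0.0874
gripper_force: 0.0
```

```bash
cat >> h.py <<'E'
from scipy.spatial.transform import Rotation as Ro
def wrist(r):
    s=r.sense(); T=np.eye(4); T[:3,:3]=Ro.from_quat(s["tcp_rot"]).as_matrix(); T[:3,3]=s["ee_pos"]
    c=r.capture("wrist"); M=T@c["T_tool_cam"]; return s,c,cloud(c,M),np.linalg.inv(M)
E
python3 - <<'E'
from h import *
from rig import r
s,c,W,M=wrist(r); cv2.imwrite("pics/w1.png",c["image"]); z=W[...,2]
R=Ro.from_quat(s["tcp_rot"]).as_matrix(); print("y ang",np.degrees(np.arctan2(R[1,1],R[0,1])),np.round(s["qpos"],2)); print(np.round(c["T_tool_cam"],3))
m=(z>.152)&(z<.172)&(np.hypot(W[...,0]-.575,W[...,1]+.05)<.06); print(m.sum(),rect(W[m]),np.median(z[m]))
c=r.capture("top");
E
```

```text
y ang 9.553110440061793 [ 0.46  0.21 -0.52  1.58  0.11  1.38  0.09]
[[ 0.001  0.953  0.303  0.084]
 [ 1.    -0.001 -0.    -0.002]
 [-0.     0.303 -0.953 -0.19 ]
 [ 0.     0.     0.     1.   ]]
1866 (array([576.1, -50.4]), array([14. , 69.2]), 10.1) 0.16281613272779458
```

View pics/w1.png

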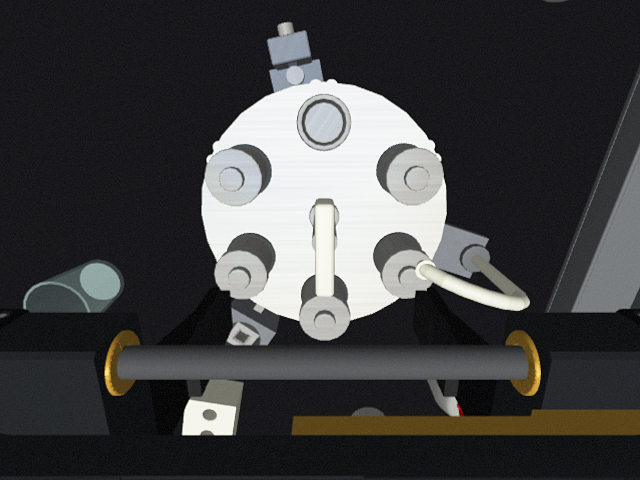

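The wrist view shows the bar from (324,200) to (324,295), between the open vessel at (323,122) and the spout tip at (425,270). I'll go down over the bar and close on it.

Emit:
send_rows(
  plan=[
    [[0,-2,-35],0.5,87],
    [[0,-2,-70],0.5,87],
    [[0,-2,-96],0.5,87],
    [[0,-2,-96],0.5,14],
    [[0,-2,-96],0.5,10],
  ],
  squeeze=30,
)

```text
clock: 2.2
ee_pos: [0.5752, -0.0528, 0.1302]
tcp_rot: [0.644, 0.765, -0.0, -0.0]
contact_force: [-0.3, 0.7, 1.4]
width: 0.0778
gripper_force: 0.0
```

Emit:
send_rows(
  plan=[
    [[0,0,0],0,5],
    [[0,0,0],0,5],
    [[0,0,0],0,5],
  ],
)

```text
clock: 2.5
ee_pos: [0.576, -0.0525, 0.1309]
tcp_rot: [0.644, 0.765, 0.0, 0.001]
contact_force: [0.5, -0.5, 0.5]
width: 0.055
gripper_force: 0.0
```

Emit:
send_rows(
  plan=[
    [[0,2,0],0,5],
    [[0,2,0],0,5],
    [[0,2,0],0,5],
    [[0,2,0],0,5],
    [[0,2,0],0,5],
  ],
)

```text
clock: 3.0
ee_pos: [0.577, -0.0502, 0.1299]
tcp_rot: [0.644, 0.765, 0.001, 0.001]
contact_force: [18.8, 1.8, -14.7]
width: 0.0151
gripper_force: 9.0
```

Emit:
send_rows(
  plan=[
    [[0,0,0],0,5],
    [[0,0,0],0,5],
  ],
)

```text
clock: 3.2
ee_pos: [0.5777, -0.0501, 0.1299]
tcp_rot: [0.644, 0.765, 0.002, 0.001]
contact_force: [12.1, 0.8, -7.7]
width: 0.0135
gripper_force: 30.0
```

Emit:
send_rows(
  plan=[
    [[1,0,0],-6,5],
    [[1,0,0],-14,5],
    [[1,0,0],-22,5],
    [[1,0,0],-30,5],
    [[1,0,0],-38,5],
  ],
)

```text
clock: 3.7
ee_pos: [0.5782, -0.0502, 0.1299]
tcp_rot: [0.859, 0.511, 0.002, 0.001]
contact_force: [8.9, 0.2, -5.8]
width: 0.0132
gripper_force: 30.2
```

Emit:
send_rows(
  plan=[
    [[0,0,0],-8,5],
    [[0,0,0],-16,5],
    [[0,0,0],-24,5],
    [[0,0,0],-32,5],
    [[0,0,0],-40,5],
  ],
)

```text
clock: 4.2
ee_pos: [0.5786, -0.0507, 0.1299]
tcp_rot: [0.983, 0.186, 0.002, 0.0]
contact_force: [10.3, -1.9, -6.8]
width: 0.0138
gripper_force: 30.2
```

Emit:
send_rows(
  plan=[
    [[0,0,0],-8,5],
    [[0,0,0],-16,5],
    [[0,0,0],-23,5],
    [[0,0,0],-29,5],
    [[0,0,0],-29,5],
  ],
)

```text
clock: 4.7
ee_pos: [0.5787, -0.0511, 0.1299]
tcp_rot: [0.998, -0.065, 0.002, 0.0]
contact_force: [10.3, -2.1, -7.1]
width: 0.0133
gripper_force: 30.2
```

```bash
cat > car.py <<'E'
from h import *
from rig import r
s=r.sense(); R=Ro.from_quat(s["tcp_rot"]).as_matrix(); print("y ang",np.degrees(np.arctan2(R[1,1],R[0,1])),np.round(s["qpos"],2),np.round(s["moment"],2),np.round(s["contact_force"],1))
C=np.array([.5755,-.0503])
for n in("top","side"):
    c=r.capture(n); np.savez(f"{n}1.npz",**c); W=cloud(c); z=W[...,2]; d=W[...,:2]-C; Rr=np.hypot(d[...,0],d[...,1]); A=np.degrees(np.arctan2(d[...,1],d[...,0]))
    m=(z>.092)&(z<.112)&(Rr>.055)&(Rr<.115)
    k,l,st,ce=cv2.connectedComponentsWithStats(m.astype(np.uint8))
    for i in range(1,k):
        if st[i,4]>60: w=W[l==i]; q=circ(w[:,:2]*1000); print(n,np.round(ce[i]),st[i,4],np.round(np.median(w,0)*1000),"ang",round(np.degrees(np.arctan2(*(np.median(w,0)[:2]-C)[::-1])),1))
E
python3 car.py
```

```text
y ang -97.46454530909277 [ 0.25  0.25 -0.28  1.72  0.08  1.18 -1.75] [-0.34 -2.41 -0.31] [10.3 -2.1 -7.1]
top [328. 241.] 350 [543.  32.  97.] ang 111.7
top [358. 267.] 359 [489. -37.  97.] ang 171.0
side [354. 206.] 219 [ 518. -113.   96.] ang -132.4
side [286. 225.] 247 [627.  24.  96.] ang 54.9
side [353. 230.] 252 [486. -31.  96.] ang 168.1
side [318. 240.] 266 [541.  36.  96.] ang 111.6
```

Emit:
send_rows(
  plan=[
    [[0,0,0],0,87],
    [[0,0,0],0,87],
    [[0,0,0],0,87],
    [[0,0,0],0,87],
    [[-2,0,30],0,87],
  ],
)

```text
clock: 5.3
ee_pos: [0.5718, -0.0504, 0.1563]
tcp_rot: [0.998, -0.063, -0.004, -0.0]
contact_force: [-0.0, 0.2, 0.4]
width: 0.0458
gripper_force: 0.0
```

Emit:
send_rows(
  plan=[
    [[0,0,40],0,87],
    [[0,0,75],0,87],
    [[0,0,75],0,87],
  ],
)

```text
clock: 5.6
ee_pos: [0.5768, -0.0503, 0.2403]
tcp_rot: [0.998, -0.063, 0.004, 0.0]
contact_force: [0.8, -1.6, -0.2]
width: 0.0692
gripper_force: 0.0
```

```bash
cat > carw.py <<'E'
from h import *
from rig import r
s,c,W,M=wrist(r); cv2.imwrite("pics/w2.png",c["image"]); z=W[...,2]; print(np.round(s["ee_pos"],4),np.round(s["qpos"],2))
m=(z>.152)&(z<.172)&(np.hypot(W[...,0]-.575,W[...,1]+.05)<.06); print("handle",m.sum(),rect(W[m]))
m=(z>.115)&(z<.172)&(W[...,0]>.64)&(W[...,0]<.77)&(abs(W[...,1]+.07)<.04);print("neck",m.sum(),rect(W[m]) if m.sum()>5 else "")
E
python3 carw.py; python3 car.py
```

```text
[ 0.5768 -0.0503  0.2403] [ 0.26  0.18 -0.28  1.57  0.05  1.39 -1.73]
handle 1681 (array([576.3, -51.1]), array([14. , 69.3]), 81.3)
neck 2269 (array([695.7, -68.6]), array([16.2, 83.3]), 83.1)
y ang -97.2201210750788 [ 0.26  0.18 -0.28  1.58  0.05  1.39 -1.73] [ 0.09  0.01 -0.01] [ 0.2  0.3 -0.8]
top [334. 211.] 89 [616.  21.  97.] ang 60.7
top [328. 241.] 345 [543.  32.  97.] ang 111.5
top [358. 267.] 363 [489. -37.  97.] ang 171.1
side [327. 190.] 89 [ 602. -137.   97.] ang -73.3
side [354. 206.] 217 [ 518. -113.   96.] ang -132.2
side [286. 225.] 246 [627.  23.  96.] ang 55.1
side [353. 230.] 252 [485. -32.  96.] ang 168.3
side [318. 241.] 264 [541.  37.  96.] ang 111.7
```

View pics/w2.png

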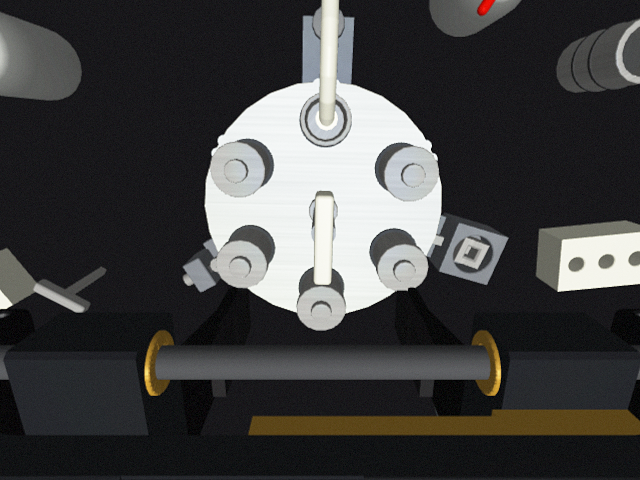

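The wrist view shows the open vessel's mouth at (326,120), under the spout tip at (327,122), with the bar pointing along the spout. So it's in the detent. Next I'll measure the recess at (472,252) in this view.

Run:
```python
from h import *
from rig import r
s,c,W,M=wrist(r); z=W[...,2]; im=c["image"]
print("z patch", np.round(z[244:262:3,460:486:3]*1000).astype(int).tolist(), c["fx"])
q=np.array([.5093,-.2024]); D=np.hypot(W[...,0]-q[0],W[...,1]-q[1])
m=(z>.049)&(z<.056)&(D<.045); print("blocktop",m.sum(),rect(W[m]),np.median(z[m]))
m=(z<.040)&(D<.010); print("hole",m.sum(),rect(W[m]), np.round(np.median(z[m]),3), np.mean(W[m],0))
# rectify z=.046 plane, 60x60mm at 8px/mm
S=8;N=480; g=np.mgrid[:N,:N].astype(np.float32)/S/1000-.03
P=np.stack([q[0]+g[1]*0-g[0],q[1]-g[1],np.full_like(g[0],.046)],-1).reshape(-1,3)
uv=proj(c,P,M).astype(np.float32).reshape(N,N,2)
o=cv2.remap(im,uv[...,0],uv[...,1],cv2.INTER_CUBIC); cv2.imwrite("pics/rec.png",o)
```

```text
z patch [[43, 48, 48, 48, 45, 47, 46, 46, 47], [45, 47, 47, 28, 28, 34, 41, 47, 47], [46, 48, 47, 27, 32, 37, 43, 48, 48], [48, 47, 38, 33, 35, 40, 46, 48, 47], [46, 46, 46, 47, 44, 42, 47, 48, 46], [48, 48, 48, 47, 47, 48, 46, 48, 37]] 377.89198380290196
blocktop 1619 (array([ 508.9, -202.9]), array([57.2, 56.2]), 66.0) 0.05106059530281021
hole 86 (array([ 506.5, -204.7]), array([ 8.2, 10.9]), 57.8) 0.032 [ 0.50482974 -0.20676057  0.03220377]
```

View pics/rec.png

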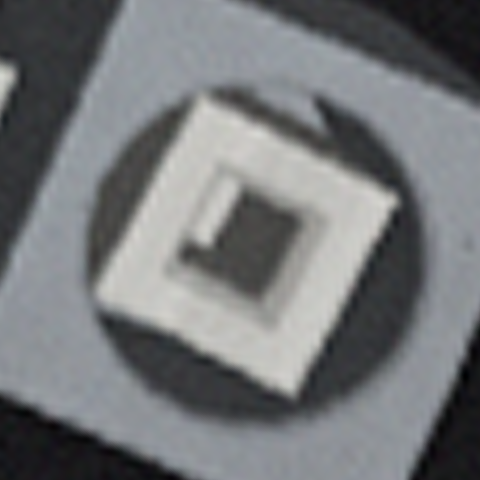

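The rectified view shows the screw head's corners at (203,95), (398,203), (295,398) and (97,298). That puts the recess at about (508.4,-203.3) with its sides at 62.2°. Now I'll go to the key.

Emit:
send_rows(
  plan=[
    [[-6,46,-3],3,87],
    [[-12,92,-6],6,87],
    [[-18,138,-9],9,87],
    [[-24,184,-12],13,87],
    [[-30,230,-15],16,87],
  ],
)

```text
clock: 6.3
ee_pos: [0.5432, 0.1809, 0.2183]
tcp_rot: [0.997, 0.078, -0.001, 0.0]
contact_force: [0.3, 0.4, -0.3]
width: 0.0869
gripper_force: 0.0
```

Emit:
send_rows(
  plan=[
    [[-6,46,-2],3,87],
    [[-12,92,-4],6,87],
    [[-18,138,-6],9,87],
    [[-25,186,-10],13,87],
    [[-25,186,-10],13,87],
  ],
)

```text
clock: 6.8
ee_pos: [0.5143, 0.3728, 0.2072]
tcp_rot: [0.981, 0.195, -0.002, -0.002]
contact_force: [-1.1, 0.1, 0.1]
width: 0.0868
gripper_force: 0.0
```

Run:
```python
from h import *
from rig import r
s,c,W,M=wrist(r); z=W[...,2]; print(np.round(s["ee_pos"],4),np.round(s["qpos"],2))
R=Ro.from_quat(s["tcp_rot"]).as_matrix(); print("y ang",np.degrees(np.arctan2(R[1,1],R[0,1])))
D=np.hypot(W[...,0]-.5215,W[...,1]-.366)
m=(z>.115)&(z<.135)&(D<.05); print("bar",m.sum(),rect(W[m]),np.median(z[m]))
m=(z>.037)&(z<.053)&(D<.08); print("rack",m.sum(),rect(W[m]),np.median(z[m]))
```

```text
[0.5143 0.3728 0.2072] [-0.25  0.36 -0.58  1.46  0.19  1.39 -2.01]
y ang -67.51910379720515
bar 1669 (array([521.6, 365.6]), array([69.9, 14. ]), 22.0) 0.12487618986992416
rack 5144 (array([521.3, 365.5]), array([ 60.5, 100.2]), 21.9) 0.04612895547878351
```

Emit:
send_rows(
  plan=[
    [[0,0,-30],-0.5,87],
    [[0,0,-60],-0.5,87],
    [[0,0,-60],-0.5,87],
    [[0,0,-60],-0.5,87],
  ],
)

```text
clock: 7.25
ee_pos: [0.5194, 0.3644, 0.1495]
tcp_rot: [0.983, 0.184, -0.001, 0.0]
contact_force: [0.2, 0.1, 0.5]
width: 0.087
gripper_force: 0.0
```

Emit:
send_rows(
  plan=[
    [[2,1,-27],0.8,60],
    [[2,1,-53],0.8,40],
    [[2,1,-53],0.8,30],
    [[2,1,-53],0.8,24],
    [[2,1,-53],0.8,24],
  ],
  squeeze=40,
)

```text
clock: 7.75
ee_pos: [0.5224, 0.3673, 0.0992]
tcp_rot: [0.982, 0.191, 0.001, -0.001]
contact_force: [0.6, -0.7, -0.5]
width: 0.0551
gripper_force: 0.0
```

Emit:
send_rows(
  plan=[
    [[0,0,0],0,24],
    [[0,0,0],0,24],
  ],
)

```text
clock: 7.95
ee_pos: [0.5219, 0.3669, 0.0979]
tcp_rot: [0.982, 0.191, 0.001, -0.0]
contact_force: [-0.3, -0.4, -0.5]
width: 0.0389
gripper_force: 0.0
```

Emit:
send_rows(
  plan=[
    [[0,-1,-1],0,5],
    [[0,-1,-1],0,5],
    [[0,-1,-1],0,5],
    [[0,-1,-1],0,5],
    [[0,-1,-1],0,5],
  ],
)

```text
clock: 8.45
ee_pos: [0.5214, 0.3655, 0.0957]
tcp_rot: [0.981, 0.191, -0.0, -0.0]
contact_force: [-0.2, -0.8, -0.6]
width: 0.012
gripper_force: 40.0
```

Emit:
send_rows(
  plan=[
    [[0,0,0],0,5],
    [[0,0,0],0,5],
  ],
)

```text
clock: 8.65
ee_pos: [0.5214, 0.3655, 0.0957]
tcp_rot: [0.982, 0.191, -0.0, -0.0]
contact_force: [0.4, -0.4, 0.4]
width: 0.0124
gripper_force: 40.0
```

Emit:
send_rows(
  plan=[
    [[0,0,10],0,5],
    [[0,0,25],0,5],
    [[0,0,45],0,5],
    [[0,0,85],0,5],
    [[0,0,125],0,5],
  ],
)

```text
clock: 9.15
ee_pos: [0.521, 0.3654, 0.2231]
tcp_rot: [0.981, 0.192, -0.0, -0.0]
contact_force: [-0.2, -0.5, -1.4]
width: 0.0118
gripper_force: 40.0
```

Emit:
send_rows(
  plan=[
    [[0,-30,25],2,5],
    [[-1,-70,30],5,5],
    [[-2,-112,30],8,5],
    [[-3,-154,30],11,5],
    [[-4,-196,30],14,5],
  ],
)

```text
clock: 9.65
ee_pos: [0.5172, 0.1682, 0.2524]
tcp_rot: [0.95, 0.311, 0.001, 0.0]
contact_force: [0.0, 0.4, 0.0]
width: 0.012
gripper_force: 40.0
```

Emit:
send_rows(
  plan=[
    [[-1,-42,0],3,5],
    [[-2,-84,0],6,5],
    [[-3,-126,0],9,5],
    [[-4,-168,0],12,5],
    [[-5,-210,0],15,5],
  ],
)

```text
clock: 10.15
ee_pos: [0.5122, -0.0419, 0.2525]
tcp_rot: [0.902, 0.432, 0.001, 0.001]
contact_force: [0.9, 0.5, -0.5]
width: 0.0117
gripper_force: 40.0
```

Emit:
send_rows(
  plan=[
    [[-1,-42,0],3,5],
    [[-2,-84,0],6,5],
    [[-3,-126,0],9,5],
    [[-4,-163,0],11,5],
    [[-4,-163,0],11,5],
  ],
)

```text
clock: 10.65
ee_pos: [0.5071, -0.2096, 0.2518]
tcp_rot: [0.859, 0.513, -0.0, 0.001]
contact_force: [0.1, 0.1, -1.4]
width: 0.0118
gripper_force: 40.0
```

Emit:
send_rows(
  plan=[
    [[0,0,0],0,5],
    [[0,0,0],0,5],
    [[0,0,0],0,5],
  ],
)

```text
clock: 10.95
ee_pos: [0.5088, -0.2019, 0.2513]
tcp_rot: [0.856, 0.517, 0.0, 0.0]
contact_force: [0.5, 0.3, -0.8]
width: 0.0119
gripper_force: 40.0
```

```bash
cat > key.py <<'E'
from h import *
from rig import r
s=r.sense(); p=s["ee_pos"]; print(np.round(p,4),np.round(s["qpos"],2))
c=r.capture("side"); W=cloud(c); z=W[...,2]; cv2.imwrite("pics/side2.png",c["image"][100:340,220:540])
D=np.hypot(W[...,0]-p[0],W[...,1]-p[1])
m=(D<.022)&(z<p[2]-.004)&(z>p[2]-.1); P=W[m]; print("side shank",m.sum(),"zmin",np.percentile(P[:,2],1))
for lo in np.arange(p[2]-.084,p[2]-.004,.02):
    k=P[(P[:,2]>lo)&(P[:,2]<lo+.02)]; 
    if len(k)>3: print(round(lo,3),len(k),np.round(np.mean(k,0)*1000,1))
s,c,W,M=wrist(r); z=W[...,2]; cv2.imwrite("pics/w3.png",c["image"]); D=np.hypot(W[...,0]-p[0],W[...,1]-p[1])
m=(D<.03)&(z<p[2]-.004)&(z>p[2]-.1); print("wrist",m.sum(),np.round(np.mean(W[m],0)*1000,1) if m.sum() else "")
m=(z>.049)&(z<.056)&(np.hypot(W[...,0]-.5085,W[...,1]+.2033)<.045); print("blocktop",m.sum(),rect(W[m]))
print("tip px",proj(c,[[p[0],p[1],p[2]-.081],[.5085,-.2033,.046]],M))
E
python3 key.py
```

```text
[ 0.5088 -0.2019  0.2513] [ 0.51  0.11 -0.23  1.62  0.03  1.41 -0.21]
side shank 160 zmin 0.17004243461837934
0.167 33 [ 506.7 -196.6  178.8]
0.187 41 [ 507.  -196.8  196.8]
0.207 41 [ 506.2 -196.1  217.1]
0.227 45 [ 506.5 -196.5  236.5]
wrist 0 
blocktop 1417 (array([ 509.2, -203.1]), array([56.3, 55.9]), 66.1)
tip px [[324.09717168 240.01127316]
 [323.8850404  207.11932765]]
```

View pics/w3.png

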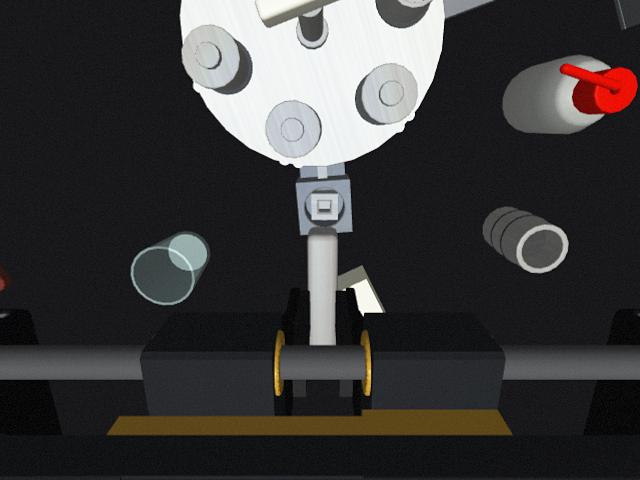

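The wrist view shows the shank hanging vertically, its tip at (322,232), with the recess ahead of it at (324,206). I'll refine the recess centre numerically from the head's outline.

Run:
```python
from h import *
from rig import r
q=np.array([.5085,-.2033]); S=8;N=400; g=np.mgrid[:N,:N].astype(np.float32)/S/1000-N/2/S/1000
P=np.stack([q[0]-g[0],q[1]-g[1],np.full_like(g[0],.046)],-1).reshape(-1,3)
s,c,W,M=wrist(r)
for n,cc,MM in(("wrist",c,M),("top",np.load("top0.npz"),None),("side",r.capture("side"),None)):
    uv=proj(cc,P,MM).astype(np.float32).reshape(N,N,2)
    o=cv2.remap(cc["image"],uv[...,0],uv[...,1],cv2.INTER_CUBIC); g1=cv2.cvtColor(o,cv2.COLOR_BGR2GRAY)
    for t in (185,195,205):
        k,l,st,ce=cv2.connectedComponentsWithStats((g1>t).astype(np.uint8)); 
        i=1+np.argmax([st[j,4] if np.hypot(*(ce[j]-N/2))<50 else 0 for j in range(1,k)])
        v,u=np.where(l==i); R=cv2.minAreaRect(np.c_[u,v].astype(np.float32))
        x=q[0]*1000-(R[0][1]-N/2)/S; y=q[1]*1000-(R[0][0]-N/2)/S
        print(n,t,"ctr",round(x,1),round(y,1),"size",np.round(np.array(R[1])/S,1),"ang img",round(R[2],1))
```

```text
wrist 185 ctr 509.0 -203.0 size [27.6 28.2] ang img 27.8
wrist 195 ctr 509.0 -203.0 size [27.3 27.6] ang img 27.6
wrist 205 ctr 510.0 -200.7 size [ 6.  10.1] ang img 28.3
top 185 ctr 508.6 -203.2 size [49.9 49.9] ang img 90.0
top 195 ctr 508.6 -203.2 size [49.9 49.9] ang img 90.0
top 205 ctr 508.6 -203.2 size [49.9 49.9] ang img 90.0
side 185 ctr 508.6 -203.2 size [49.9 49.9] ang img 90.0
side 195 ctr 508.6 -203.2 size [49.9 49.9] ang img 90.0
side 205 ctr 508.6 -203.2 size [49.9 49.9] ang img 90.0
```

Emit:
send_rows(
  plan=[
    [[0,-1,-35],0,5],
    [[0,-1,-70],0,5],
    [[0,-1,-100],0,5],
    [[0,-1,-115],0,5],
    [[0,-1,-115],0,5],
  ],
)

```text
clock: 11.65
ee_pos: [0.5072, -0.2039, 0.134]
tcp_rot: [0.857, 0.516, -0.001, -0.001]
contact_force: [-0.5, 0.6, -0.4]
width: 0.0117
gripper_force: 40.0
```

Emit:
send_rows(
  plan=[
    [[0,0,0],0,5],
    [[0,0,0],0,5],
    [[0,0,0],0,5],
  ],
)

```text
clock: 11.95
ee_pos: [0.5093, -0.2048, 0.1373]
tcp_rot: [0.857, 0.516, 0.001, 0.001]
contact_force: [-0.4, -0.7, -1.8]
width: 0.0118
gripper_force: 40.0
```

Emit:
send_rows(
  plan=[
    [[0,0,0],0,5],
    [[0,0,0],0,5],
    [[0,0,0],0,5],
    [[0,0,0],0,5],
  ],
)

```text
clock: 12.35
ee_pos: [0.5084, -0.2045, 0.1358]
tcp_rot: [0.857, 0.516, -0.0, -0.0]
contact_force: [0.1, 0.0, -1.3]
width: 0.0119
gripper_force: 40.0
```

```bash
python3 key.py
```

```text
[ 0.5084 -0.2045  0.1358] [ 0.51  0.18 -0.23  1.78  0.04  1.18 -0.22]
side shank 252 zmin 0.0376017755264991
0.052 27 [ 505.6 -199.2   63.4]
0.072 37 [ 505.6 -198.7   82.1]
0.092 32 [ 506.3 -198.3  101.9]
0.112 38 [ 505.8 -198.9  121.3]
wrist 2758 [ 511.3 -200.4   49.4]
blocktop 2698 (array([ 509.1, -203. ]), array([56.4, 56.2]), 66.2)
tip px [[324.18357087 240.24161552]
 [323.56609476 235.53094973]]
```

Emit:
send_rows(
  plan=[
    [[0.5,1.5,0],0,5],
    [[0.5,1.5,-6],0,5],
    [[0.5,1.5,-10],0,5],
    [[0.5,1.5,-13],0,5],
    [[0.5,1.5,-16],0,5],
  ],
)

```text
clock: 12.95
ee_pos: [0.5087, -0.2029, 0.1193]
tcp_rot: [0.857, 0.516, -0.0, -0.0]
contact_force: [-0.0, -0.2, -1.7]
width: 0.0117
gripper_force: 40.0
```

Emit:
send_rows(
  plan=[
    [[0,0,-3],0,5],
    [[0,0,-6],0,5],
    [[0,0,-9],0,5],
    [[0,0,-11],0,5],
    [[0,0,-12],0,5],
  ],
)

```text
clock: 13.45
ee_pos: [0.5088, -0.203, 0.1075]
tcp_rot: [0.857, 0.516, -0.0, -0.0]
contact_force: [-0.4, -0.1, -1.4]
width: 0.0117
gripper_force: 40.0
```

Emit:
send_rows(
  plan=[
    [[0,0,0],0,5],
    [[0,0,0],0,5],
  ],
)

```text
clock: 13.65
ee_pos: [0.5089, -0.203, 0.1078]
tcp_rot: [0.857, 0.516, 0.0, 0.0]
contact_force: [-0.4, 0.7, -1.3]
width: 0.0115
gripper_force: 40.0
```

Emit:
send_rows(
  plan=[
    [[0,0,0],-6,5],
    [[0,0,0],-13,5],
    [[0,0,0],-20,5],
    [[0,0,0],-27,5],
    [[0,0,0],-34,5],
  ],
  squeeze=55,
)

```text
clock: 14.15
ee_pos: [0.509, -0.203, 0.1079]
tcp_rot: [0.971, 0.24, 0.0, 0.0]
contact_force: [-0.7, 0.3, -1.3]
width: 0.0107
gripper_force: 55.1
```

Emit:
send_rows(
  plan=[
    [[0,0,0],-7,5],
    [[0,0,0],-14,5],
    [[0,0,0],-20,5],
    [[0,0,0],-26,5],
    [[0,0,0],-32,5],
  ],
)

```text
clock: 14.65
ee_pos: [0.509, -0.2028, 0.1079]
tcp_rot: [0.999, -0.036, 0.0, -0.0]
contact_force: [-0.8, 1.1, 0.2]
width: 0.011
gripper_force: 55.1
```

```bash
cat > st.py <<'E'
from h import *
from rig import r
s=r.sense(); R=Ro.from_quat(s["tcp_rot"]).as_matrix(); print("x ang",np.degrees(np.arctan2(R[1,0],R[0,0])),np.round(s["ee_pos"],4),np.round(s["moment"],2),np.round(s["contact_force"],1))
E
python3 st.py
```

```text
x ang -4.149853595142378 [ 0.509  -0.2028  0.1079] [0.18 0.09 0.16] [-0.8  1.1  0.2]
```

Emit:
send_rows(
  plan=[
    [[0,0,0],-2,5],
    [[0,0,0],-4,5],
    [[0,0,0],-5,5],
    [[0,0,0],-5,5],
  ],
)

```text
clock: 15.05
ee_pos: [0.509, -0.2028, 0.1079]
tcp_rot: [0.997, -0.078, 0.0, -0.0]
contact_force: [-0.5, 1.1, -1.0]
width: 0.0108
gripper_force: 55.1
```

```bash
python3 st.py
```

```text
x ang -8.91158994804216 [ 0.509  -0.2028  0.1079] [0.17 0.04 0.09] [-0.5  1.1 -1. ]
```

Emit:
send_rows(
  plan=[
    [[0,0,0],-2,5],
    [[0,0,0],-4,5],
    [[0,0,0],-6,5],
    [[0,0,0],-6,5],
  ],
)

```text
clock: 15.45
ee_pos: [0.509, -0.2029, 0.1079]
tcp_rot: [0.992, -0.13, 0.0, -0.0]
contact_force: [-1.3, -0.1, -0.5]
width: 0.0113
gripper_force: 55.2
```

```bash
python3 st.py
```

```text
x ang -14.904159652948891 [ 0.509  -0.2029  0.1079] [ 0.26 -0.01  0.11] [-1.3 -0.1 -0.5]
```

Run:
```python
from h import *
from rig import r
s,c,W,M=wrist(r)
q=np.array([.509,-.203]); S=8;N=480; g=np.mgrid[:N,:N].astype(np.float32)/S/1000-N/2/S/1000
P=np.stack([q[0]-g[0],q[1]-g[1],np.full_like(g[0],.046)],-1).reshape(-1,3)
uv=proj(c,P,M).astype(np.float32).reshape(N,N,2)
o=cv2.remap(c["image"],uv[...,0],uv[...,1],cv2.INTER_CUBIC)
x0,y0=[int(v) for v in proj(c,[[.509,-.203,.046]],M)[0]]
crop=cv2.resize(c["image"][max(0,y0-70):y0+90,x0-80:x0+80],(480,480),interpolation=cv2.INTER_CUBIC)
w=np.full((480,800,3),0,np.uint8); w[:,:400]=cv2.resize(o,(400,480))[:, :]; w[:,400:]=cv2.resize(crop,(400,480)); 
cv2.imwrite("pics/chk.png",np.hstack([cv2.resize(o,(400,400)),cv2.resize(crop,(400,400))]))
g1=cv2.cvtColor(o,cv2.COLOR_BGR2GRAY)
```

```text
(no output)
```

View pics/chk.png

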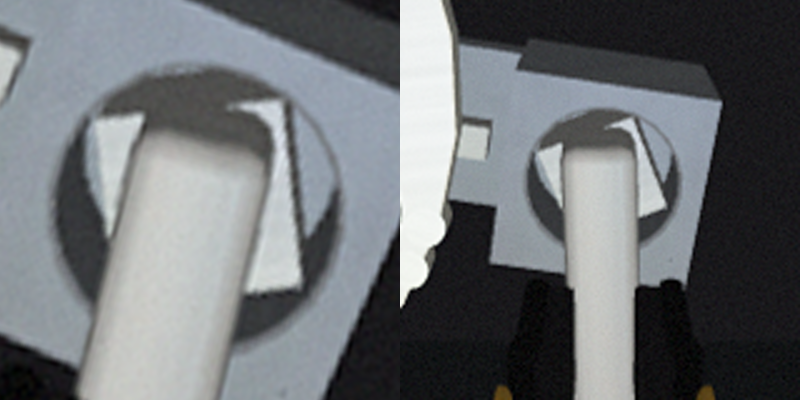

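The crop shows the head's right edge running from (283,98) to (302,290), which is 5.5° in the world. The head started 3.8° clockwise of the block's 66°, so the screw is now at about 60.5°, or 1.05 rad, which is the stop. I'll ease off, release the key and rise.

Emit:
send_rows(
  plan=[
    [[0,0,0],4,5],
    [[0,0,0],8,5],
    [[0,0,0],8,20],
    [[0,0,0],8,40],
    [[0,0,0],8,60],
  ],
  squeeze=20,
)

```text
clock: 16.0
ee_pos: [0.5089, -0.2032, 0.1079]
tcp_rot: [0.998, -0.061, 0.0, 0.0]
contact_force: [0.4, -0.2, 0.4]
width: 0.0286
gripper_force: 0.0
```

Emit:
send_rows(
  plan=[
    [[0,0,0],0,60],
    [[0,0,0],0,60],
    [[0,0,0],0,60],
    [[0,0,20],0,60],
    [[0,0,50],0,60],
  ],
)

```text
clock: 16.5
ee_pos: [0.5076, -0.2025, 0.1566]
tcp_rot: [0.998, -0.06, -0.002, -0.001]
contact_force: [1.1, 0.5, -0.2]
width: 0.0588
gripper_force: 0.0
```

Emit:
send_rows(
  plan=[
    [[0,0,40],0,60],
    [[0,0,80],0,60],
    [[0,0,100],0,60],
    [[0,0,100],0,60],
    [[0,0,100],0,60],
  ],
)

```text
clock: 17.0
ee_pos: [0.5089, -0.203, 0.2576]
tcp_rot: [0.998, -0.06, 0.0, 0.0]
contact_force: [-0.5, -0.3, -0.4]
width: 0.0599
gripper_force: 0.0
```

```bash
python3 st.py
python3 - <<'E'
from h import *
from rig import r
s,c,W,M=wrist(r); z=W[...,2]; D=np.hypot(W[...,0]-.509,W[...,1]+.203)
m=(z>.11)&(z<.16)&(D<.045); print("bar",m.sum(),rect(W[m]),np.percentile(z[m],[5,50,95]))
m=(z>.152)&(z<.172)&(np.hypot(W[...,0]-.576,W[...,1]+.051)<.06); print("handle",m.sum(),rect(W[m]) if m.sum()>5 else "")
S=r.capture("side"); p=np.hstack([cv2.resize(c["image"],(400,300)),cv2.resize(S["image"][130:310,230:470],(400,300))]); cv2.imwrite("pics/end.png",p)
W=cloud(S); z=W[...,2]; m=(z>.06)&(z<.115)&(np.hypot(W[...,0]-.509,W[...,1]+.203)<.03); P=W[m]
for lo in(.06,.08): k=P[(P[:,2]>lo)&(P[:,2]<lo+.02)]; print("shank",lo,len(k),np.round(k.mean(0)*1000,1))
E
```

```text
x ang -6.931416604464577 [ 0.5089 -0.203   0.2576] [0.09 0.03 0.01] [-0.5 -0.3 -0.4]
bar 1320 (array([ 509.2, -203. ]), array([13.9, 69. ]), 83.3) [0.13303444 0.13586118 0.13717212]
handle 2289 (array([575.5, -51.8]), array([14.8, 70. ]), 81.1)
shank 0.06 29 [ 507.  -197.7   70.6]
shank 0.08 34 [ 507.7 -199.5   89.3]
```

View pics/end.png

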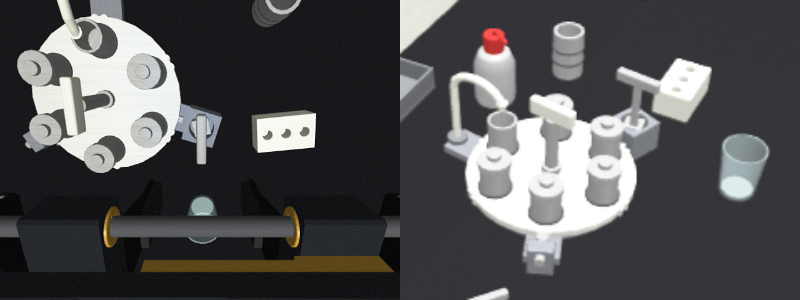

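The end view shows the key upright in the screw, with its bar top at about 135 mm, so the tip is about 20 mm into the recess. The open vessel is under the spout and the gripper is clear, so I'm handing in.

```bash
python3 -c "
from rig import r
print(r.finish_job())"
```

```text
the job is handed in; nothing more can be done
None
```

The job is handed in at about 17 s on the robot's clock: the open vessel is in the detent under the spout, the lock screw is turned to about 1.05 rad (read from the camera image), and the key stands released and upright, about 20 mm into the recess; `finish_job()` gave no verdict back.

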